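# Set the portion stop on the fruit guide

## Task

On the fruit slicing guide, lift the stop with the red knob straight up out of its notch and lower it into the notch beside the green tag, with its blade still lying over the board the same way as before, so that it sits fully down. Do not drop it in from above, and leave the stop with the black knob where it is.

Things in the scene. Friction and masses are not known exactly. Their poses are not given: they have to be found in the camera images.
- stop_red_knob (a point): Centre of the red knob, an upright block 24 (x) by 30 (y) by 52 mm tall; x across the rail, y along it, z up. Grip it across x from above. One piece with: flange 68x40 mm, top 26 and underside 32 mm below this point; 30 mm wide foot under it, tapered, ending 48 mm below; stop blade towards -x, to 105 mm out, 53 mm below. 0.13-0.25 kg. Starts seated in the blue-tagged notch.
- notch_green (a point): Centre of the mouth of the target notch, at the rail's top (42 mm above the table); x across the rail, y along it, parallel to the seated stop's. Square pocket 40 mm wide, 19 mm deep. Its green tag, a 28x46 mm tile 38 mm above the table, lies 54 mm towards +x. Seated, a stop's flange rests on the rail: knob centre 32 mm above this point; caught on a divider it is higher or tilted.
- stop_black_knob (a point): Centre of the black knob of a second stop, same shape and size as the red one, seated in the yellow-tagged notch. It may stand between the red stop and the green tag; its top is 26 mm above this point, so the red stop must be lifted by 80 mm to pass over it.
- guide: The fruit slicing guide, fixed: white board 217x350 mm, 16 mm thick; origin on the table. Steel rail along y, its centre line at x +20 mm, with 4 notches 62 mm apart (y -93 to +93) and beside each, at x +74, a blue, green, yellow or white tag, in any order. Fence at x -117, top 38 mm above the table; knife guide (two plates) at y -147 to -160, x -24 to -108, top 76 mm.
There are look-alikes about, which are no part of the job. What is shaped like the part that bears stop_red_knob but orange is not meant.

How it is judged:
By the outcome, as a careful person would: the job done as asked, in the order asked, and still so for the second after the job is handed in, with the robot touching nothing.
It also fails if it takes over 34 s, if anything falls off the work surface, if the arm or the gripper's body presses on something with over 40 N, if the wrist force passes 120 N, or if a joint passes its speed limit or range.

## Robot

A 7-joint arm with a two-finger parallel gripper is mounted at the origin on the work surface. World frame = base frame: x ahead of the robot, y to its left, z up, the work surface at z = 0. Lengths are in m, angles in rad, forces in N, time in s.
With the tool pointing down it reaches from about 0.35 to 0.9 m from the base axis. Payload 8.1 kg.
Tool frame: the origin (TCP) lies midway between the tips of the shut fingers; the grasp point (between the pads) lies 19 mm behind it (r.grasp_offset is the distance from the TCP to the grasp point, in m); z points along the fingers, y is the direction in which the jaws open and shut (so a half turn about z gives the same grasp; the last joint's range is limited). The gripper opens to 92 mm and grips with 3 to 60 N. Pads are 19 mm wide; open, the fingers measure 130 mm over their backs; the gripper's body (75 mm by 190 mm) begins 47 mm behind the grasp point.
Start: joints at [1.205, 0.434, 0.025, 1.573, -0.012, 1.134, -0.075], TCP at [0.162, -0.604, 0.227] pointing down, gripper open.
Joint ranges: [-2.62, 2.62], [-0.44, 2.09], [-1.27, 1.32], [0.08, 2.57], [-1.32, 4.46], [0.12, 2], [-2.74, 2.74]. Speed limits (rad/s): [2.22, 2.22, 3.01, 3.01, 3.14, 3.14, 3.14].

## Interface

Orientations are given as a unit quaternion [w, x, y, z].
In Python, from workcell import monitor, camera, get_calibration, r gives the robot as it stands.
- The arm moves only by the shell command python3 -m crank 'ROWS' [FORCE]. ROWS is JSON, a list of rows, each a list of 7 numbers: the turn, a rotation vector about the world's x, y, z in degrees, then the shift along the world's x, y, z in m, then the finger opening in m, from 0 to 0.0918. In form: [[ax, ay, az, x, y, z, grip], ...]. A call has 1 to 5 rows; each row shifts and turns the commanded pose from where the row before left it; what a row does not reach is not made up. A row lasts 1/8 s, in which the tool goes at most 62.5 mm and 10.7 degrees, less where a joint would pass 70% of its speed; a pose out of reach is approached as far as the arm can. A call is refused whole if a number of a shift passes 0.0625 or a number of a turn 10.7, either way. A call with a gripper value outside its range is refused whole. The fingers move at their own pace and stop on an object; FORCE is the grip in N (left out, the last holds). Time passes only in rows, so rows that do not move let the fingers close. It gives the time, the measured TCP pose, the force and the opening at its end, in the units of the state.
- monitor.get_obs(): the state, without advancing time (a new reading comes with each control period).
- camera(name): name is "side" or "top" or "wrist"; returns (picture, depth): 400x640x3 uint8, red, green, blue; 400x640 float32, m along the optical axis (not along the pixel's ray), 0 where there is no reading.
- get_calibration(name): a dict with "fx", "fy", "cx", "cy" (pixels), "pose" (4x4, takes a point from camera to world coordinates). Camera axes: x right, y up, looking along -z (the intrinsics and any distortion apply to the point x, -y, -z); pixel columns grow to the right and rows downward; lengths in m; the calibration is good to about 2 mm. A picture is of the moment at which its call begins: read the wrist's pose just before it. get_calibration takes no time and is no camera call; for the wrist camera it gives the pose at the moment of the call.
- r.close_job(): hands the job in, once; it reports no verdict.
The state is a dict: "time_s": time; "q": joint angles; "qd": joint speeds; "tau": joint torques, N m; "eef_pos": TCP position; "tcp_rot": TCP orientation; "ft_force": force on the tool from outside, world axes, zero at the start; "torque": the same for the moment, N m; "finger_gap": finger opening in m.
Only numpy, scipy, OpenCV 4.12 (cv2) and the standard library are available. Lean on these libraries where they do the work, as an engineer would, in place of code of your own. Each camera call takes 0.05 s, during which the arm holds its last target.

## Working session

There is one attempt and no reset: what is moved stays moved. The work goes in short steps, Python scripts to look and compute and a shell command to move; the robot and the scene stay as the last step left them, time stands still between calls to the robot, and variables do not carry over. Pictures are saved under pics/ and viewed, and the job is handed in when it is done.

```bash
mkdir -p pics; ls; python3 - <<'E'
from workcell import monitor, camera, get_calibration, r
import cv2, numpy as np
print(monitor.get_obs(), r.grasp_offset)
for n in ("top","side"):
    im,d=camera(n); c=get_calibration(n); print(n,c)
    cv2.imwrite(f"pics/{n}0.png",im[:,:,::-1]); np.savez(f"pics/{n}0.npz",im=im,d=d)
E
```

```text
pics
{'time_s': 0.0, 'q': array([ 1.20539453,  0.43521815,  0.02499254,  1.57407003, -0.0115754 ,
        1.13401898, -0.075109  ]), 'qd': array([ 0.00046307, -0.00199038,  0.00055347,  0.00032116, -0.00034191,
        0.00037463,  0.00154706]), 'tau': array([-1.94440017e-04, -6.67859387e+01,  9.85161178e-01, -3.14466977e+01,
       -6.04598341e-02,  4.30716283e-02,  1.51643935e-04]), 'eef_pos': array([ 0.16216223, -0.60307415,  0.22595869]), 'tcp_rot': array([-7.62219792e-04,  9.91384634e-01,  1.30980497e-01, -1.87845915e-04]), 'ft_force': array([0.09687013, 0.01581643, 0.08100785]), 'torque': array([-3.21243292e-02, -2.74214347e-02,  2.80071352e-05]), 'finger_gap': 0.09171134708051494} 0.0188
top {'fx': 482.6801870347213, 'fy': 482.6801870347213, 'cx': 314.2572897284992, 'cy': 204.12511653376131, 'pose': array([[ 0.0089424 ,  0.99402746, -0.10876321,  0.36678179],
       [-0.99970513,  0.01134273,  0.02147071, -0.03637942],
       [ 0.02257615,  0.10853914,  0.99383579,  1.01546806],
       [ 0.        ,  0.        ,  0.        ,  1.        ]])}
side {'fx': 456.5260802955718, 'fy': 456.5260802955718, 'cx': 314.28506109480264, 'cy': 202.35593589829568, 'pose': array([[-0.96349294,  0.16661407, -0.20957364,  0.26235046],
       [-0.26772643, -0.60536347,  0.74957163,  0.68676853],
       [-0.00197905,  0.77831537,  0.62787042,  0.66654648],
       [ 0.        ,  0.        ,  0.        ,  1.        ]])}
```

View pics/top0.png

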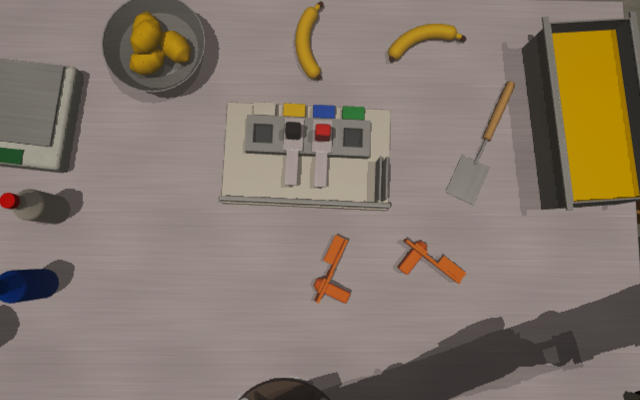

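View pics/side0.png

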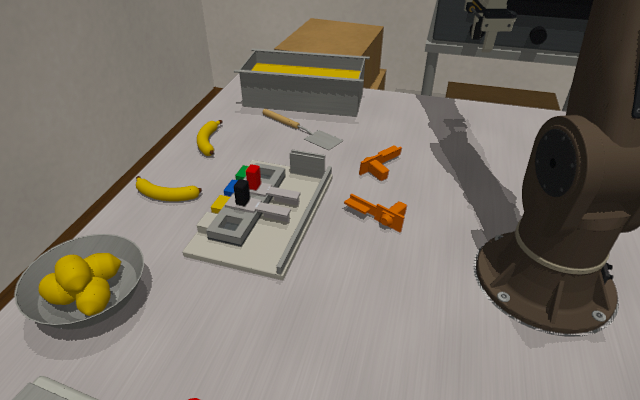

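The top view shows a red knob at (323,131) on the rail by the blue tag, a black knob at (293,130) by yellow, and the green tag at (353,113) with its empty notch at (353,138). Other candidates are the two orange stops at about (333,280) and (433,260), and the red bottle cap at (8,200). Only the knob at (323,131) is red and seated on the guide. Next I'll measure it and confirm with a crop.

```bash
cat > h.py <<'E'
import cv2, numpy as np
from workcell import monitor, camera, get_calibration, r
def ray(c,u,v):
    P=np.array(c["pose"]); d=P[:3,:3]@np.array([(u-c["cx"])/c["fx"],-(v-c["cy"])/c["fy"],-1.0]); return P[:3,3],d
def onplane(c,u,v,z):
    o,d=ray(c,u,v); return o+d*(z-o[2])/d[2]
def pt(c,u,v,dep):
    o,d=ray(c,u,v); return o+d*dep
HS={"red":[((0,150,90),(6,255,255)),((174,150,90),(180,255,255))],"green":[((55,120,40),(80,255,255))],"blue":[((105,150,60),(125,255,255))],"yellow":[((20,150,100),(27,255,255))]}
def blobs(im,col,roi,amin=30):
    h=cv2.cvtColor(im,cv2.COLOR_RGB2HSV); m=sum(cv2.inRange(h,a,b) for a,b in HS[col])
    k=np.zeros_like(m); x0,y0,x1,y1=roi; k[y0:y1,x0:x1]=m[y0:y1,x0:x1]
    n,l,s,ce=cv2.connectedComponentsWithStats(k)
    return [(ce[i],s[i],l==i) for i in range(1,n) if s[i][4]>=amin]
E
python3 - <<'E'
from h import *
for n,roi in (("top",(220,90,400,220)),("side",(170,140,340,280))):
    z=np.load(f"pics/{n}0.npz"); im,d=z["im"],z["d"]; c=get_calibration(n)
    for col in HS:
        for ce,s,m in blobs(im,col,roi,20):
            P=np.array([pt(c,u,v,d[v,u]) for v,u in np.argwhere(m)])
            zt=P[:,2].max(); top=P[P[:,2]>np.percentile(P[:,2],90)-.006]
            print(n,col,ce.round(1),s, "ztop",zt.round(4),"topmean",top.mean(0).round(4),"ext",P.min(0).round(3),P.max(0).round(3))
            print("   minrect",cv2.minAreaRect(np.float32(top[:,:2]*1000)))
z=np.load("pics/top0.npz");cv2.imwrite("pics/crop0.png",cv2.resize(z["im"][90:220,210:400,::-1],None,fx=4,fy=4,interpolation=cv2.INTER_CUBIC))
E
```

```text
top red [322.5 129.7] [315 124  16  12 164] ztop 1.0155 topmean [ 0.6113 -0.0708  0.1049] ext [ 0.367 -0.086  0.075] [ 0.624 -0.036  1.015]
   minrect ((494.94329833984375, -61.275333404541016), (27.787639617919922, 259.6317138671875), 85.11591339111328)
top green [353.  112.5] [343 107  21  12 247] ztop 1.0155 topmean [ 0.663  -0.1352  0.0499] ext [ 0.367 -0.158  0.031] [ 0.68  -0.036  1.015]
   minrect ((521.5186767578125, -99.59266662597656), (46.19450759887695, 331.0947265625), 75.72162628173828)
top blue [323.5 111.2] [313 105  22  13 238] ztop 0.0429 topmean [ 0.6687 -0.0752  0.0374] ext [ 0.656 -0.097  0.033] [ 0.682 -0.053  0.043]
   minrect ((668.6695556640625, -74.97241973876953), (43.22578811645508, 25.402877807617188), 87.73430633544922)
top yellow [293.8 109.8] [283 103  22  14 271] ztop 1.0155 topmean [ 0.6696 -0.0134  0.0413] ext [ 0.367 -0.036 -0.002] [0.698 0.01  1.015]
   minrect ((525.3910522460938, -13.972200393676758), (317.6490783691406, 43.73797607421875), 0.5705655217170715)
side red [253.3 176.3] [246 165  15  25 292] ztop 0.1036 topmean [ 0.612  -0.0662  0.0
[... 741 characters left out ...]
opmean [ 0.8065 -0.2118  0.0454] ext [ 0.262 -0.265  0.013] [0.852 0.687 0.667]
   minrect ((541.5052490234375, 209.6312255859375), (32.537750244140625, 1105.120361328125), 32.016719818115234)
side yellow [183.4 192.5] [170 186  29  14 335] ztop 0.6665 topmean [ 0.7728 -0.0277  0.0385] ext [ 0.262 -0.063  0.012] [0.808 0.687 0.667]
   minrect ((535.9149169921875, 327.9778747558594), (59.18093490600586, 900.4280395507812), 33.56377410888672)
side yellow [218.9 203.2] [211 195  19  18 187] ztop 0.0411 topmean [ 0.6726 -0.0089  0.0383] ext [ 0.66  -0.075 -0.   ] [0.712 0.014 0.041]
   minrect ((672.4515991210938, -10.654508590698242), (25.226293563842773, 46.84385299682617), 0.7703929543495178)
```

View pics/crop0.png

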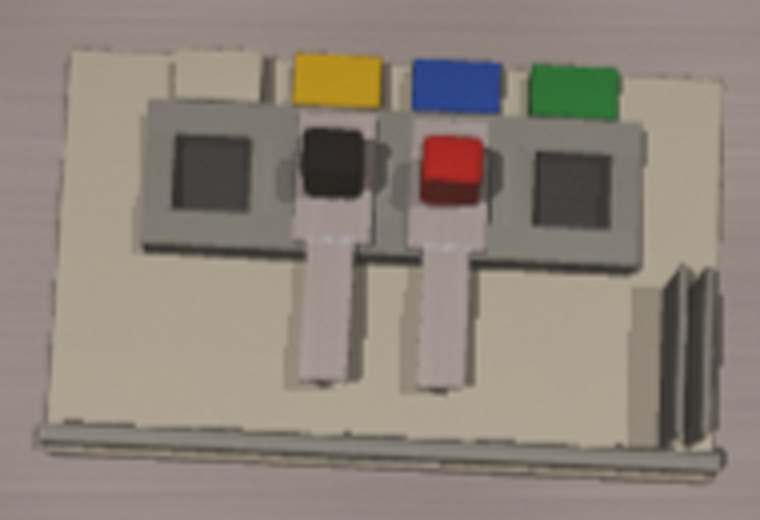

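The crop confirms it: the red knob stands at crop (452,170) next to blue, the green notch at (572,190) is empty, and the black stop is on the other side. Next are the yaw and the notch mouth.

```bash
python3 - <<'E'
from h import *
T={}
for n,roi in (("top",(220,90,400,220)),("side",(200,160,340,280))):
    z=np.load(f"pics/{n}0.npz"); im=z["im"]; c=get_calibration(n)
    for col in ("yellow","blue","green"):
        for ce,s,m in blobs(im,col,roi,60):
            T[n,col]=onplane(c,*ce,.038); print(n,col,T[n,col].round(4))
    b=blobs(im,"red",roi,60)[0]
    if n=="top":
        h=cv2.cvtColor(im,cv2.COLOR_RGB2HSV); m=b[2]&(h[:,:,2]>150); 
        v,u=np.nonzero(m); print("red topface px",u.mean(),v.mean(),m.sum(),onplane(c,u.mean(),v.mean(),.1).round(4))
        g=cv2.cvtColor(im,cv2.COLOR_RGB2GRAY)
        for roi2 in ((338,122,368,152),(250,120,275,148)):
            x0,y0,x1,y1=roi2; mm=(g[y0:y1,x0:x1]<82).astype(np.uint8)
            N,l,s,ce=cv2.connectedComponentsWithStats(mm)
            for i in range(1,N):
                if s[i][4]>150:
                    cs,_=cv2.findContours((l==i).astype(np.uint8),0,2); rc=cv2.minAreaRect(cs[0])
                    p=rc[0]; print("pocket",ce[i]+[x0,y0],s[i],rc, onplane(c,p[0]+x0,p[1]+y0,.042).round(4))
    v=T[n,"yellow"]-T[n,"green"]; print(n,"len",np.linalg.norm(v),"yaw deg",np.degrees(np.arctan2(-v[0],v[1])))
    a=np.arctan2(-v[0],v[1]); R=np.array([[np.cos(a),-np.sin(a)],[np.sin(a),np.cos(a)]])
    for col in ("green","blue"): print("notch",col,(T[n,col][:2]+R@[-.054,0]).round(4))
E
```

```text
top yellow [ 0.6705 -0.0133  0.038 ]
top blue [ 0.6686 -0.0749  0.038 ]
top green [ 0.6668 -0.1365  0.038 ]
red topface px 322.6771653543307 129.37007874015748 127 [ 0.6132 -0.0712  0.1   ]
pocket [352.51156069 136.94797688] [  5   6  20  19 346] ((14.5, 15.0), (18.0, 19.0), 90.0) [ 0.6136 -0.1351  0.042 ]
pocket [262.48424069 132.64756447] [  3   4  20  19 349] ((12.5, 13.0), (18.0, 19.0), 90.0) [0.6193 0.0504 0.042 ]
top len 0.12329032876559236 yaw deg -1.748188424869852
notch green [ 0.6128 -0.1348]
notch blue [ 0.6146 -0.0733]
side yellow [ 0.6726 -0.0052  0.038 ]
side blue [ 0.6726 -0.0636  0.038 ]
side green [ 0.6706 -0.1256  0.038 ]
side len 0.12038616027885046 yaw deg -0.9711586824168239
notch green [ 0.6166 -0.1247]
notch blue [ 0.6186 -0.0627]
```

Everything fits. The knob is at about (0.6137, -0.072), yaw is about -1.75°, the notch pitch is 62 mm, and the shift from blue to green is (-0.0019, -0.062). The tool needs a turn of about +73.2° about z. I'll move above the red knob.

```bash
python3 -m crank '[[0,0,6.1,0.0376,0.0443,0,0.0918],[0,0,6.1,0.0376,0.0443,0,0.0918],[0,0,6.1,0.0376,0.0443,0,0.0918],[0,0,6.1,0.0376,0.0443,0,0.0918],[0,0,6.1,0.0376,0.0443,0,0.0918]]'
python3 -m crank '[[0,0,6.1,0.0376,0.0443,0,0.0918],[0,0,6.1,0.0376,0.0443,0,0.0918],[0,0,6.1,0.0376,0.0443,0,0.0918],[0,0,6.1,0.0376,0.0443,0,0.0918],[0,0,6.1,0.0376,0.0443,0,0.0918]]'
python3 -m crank '[[0,0,6.1,0.0376,0.0443,0,0.0918],[0,0,6.1,0.0376,0.0443,0,0.0918],[0,0,0,0,0,0,0.0918],[0,0,0,0,0,0,0.0918]]'
python3 - <<'E'
from h import *
o=monitor.get_obs()
c=get_calibration("wrist");im,d=camera("wrist");cv2.imwrite("pics/w1.png",im[:,:,::-1]);np.savez("pics/w1.npz",im=im,d=d)
from scipy.spatial.transform import Rotation as R
q=o["tcp_rot"];M=R.from_quat([q[1],q[2],q[3],q[0]]).as_matrix();print(o["time_s"],o["eef_pos"],M.round(4).tolist(),np.degrees(np.arctan2(M[1,1],M[0,1])))
print(c)
for ce,s,m in blobs(im,"red",(0,0,640,400),60): print("red",ce,s,onplane(c,*ce,.1))
for ce,s,m in blobs(im,"green",(0,0,640,400),60): print("green",ce,s,onplane(c,*ce,.038))
for ce,s,m in blobs(im,"blue",(0,0,640,400),60): print("blue",ce,s,onplane(c,*ce,.038))
E
```

```text
time_s: 0.72
eef_pos: [0.3511, -0.3804, 0.2266]
tcp_rot: [-0.0, 0.921, 0.389, -0.0]
ft_force: [1.3, -0.0, -0.9]
finger_gap: 0.0919
time_s: 1.35
eef_pos: [0.5391, -0.1591, 0.2266]
tcp_rot: [-0.0, 0.787, 0.617, -0.0]
ft_force: [1.1, -0.2, -0.1]
finger_gap: 0.0921
time_s: 1.85
eef_pos: [0.6131, -0.0723, 0.226]
tcp_rot: [-0.0, 0.718, 0.696, -0.001]
ft_force: [-0.3, -0.8, -0.4]
finger_gap: 0.0918
1.85 [ 0.61309359 -0.07231038  0.22603698] [[0.0308, 0.9995, -0.0014], [0.9995, -0.0308, -0.0004], [-0.0005, -0.0014, -1.0]] -1.762196995986642
{'fx': 276.2158212686829, 'fy': 276.2158212686829, 'cx': 322.1804162029917, 'cy': 197.50119856028127, 'pose': array([[ 0.99950719,  0.0298581 ,  0.00968854,  0.61499954],
       [-0.0313531 ,  0.96466755,  0.26159799, -0.00247309],
       [-0.0015354 , -0.26177284,  0.96512829,  0.38344242],
       [ 0.        ,  0.        ,  0.        ,  1.        ]])}
red [329.54696133 192.77900552] [322 180  13  22 181] [ 0.62010873 -0.07436588  0.1       ]
green [365.29831144 223.7804878 ] [356 208  19  32 533] [ 0.66770722 -0.13407006  0.038     ]
blue [367.75331126 179.4089404 ] [358 162  20  34 604] [ 0.67026034 -0.07405053  0.038     ]
```

View pics/w1.png

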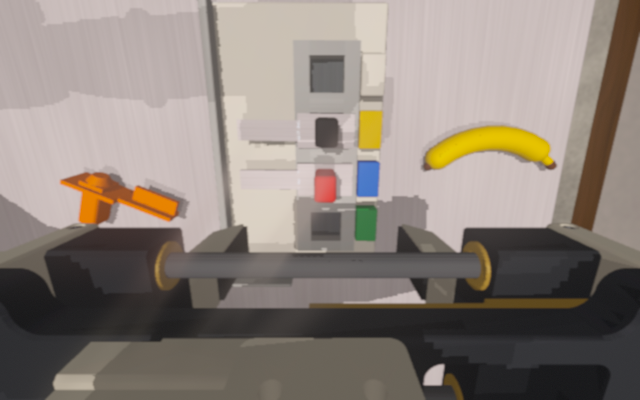

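The wrist view shows the red knob at (325,186), black at (326,132) and the green tag at (366,224), with the open jaws lined up across x. Its blue and green tag positions agree with the top view to within about 2.5 mm. Descending.

```bash
python3 -m crank '[[0,0,0,0.001,0,-0.04,0.0918],[0,0,0,0,0,-0.04,0.0918],[0,0,0,0,0,-0.03,0.0918],[0,0,0,0,0,-0.02,0.0918],[0,0,0,0,0,0,0.0918]]'
python3 - <<'E'
from h import *
im,d=camera("side");cv2.imwrite("pics/s2.png",cv2.resize(im[110:290,150:390,::-1],None,fx=3,fy=3,interpolation=cv2.INTER_CUBIC))
E
```

```text
time_s: 2.52
eef_pos: [0.6127, -0.0739, 0.0954]
tcp_rot: [-0.001, 0.719, 0.695, -0.001]
ft_force: [0.5, -0.4, -0.0]
finger_gap: 0.0918
```

View pics/s2.png

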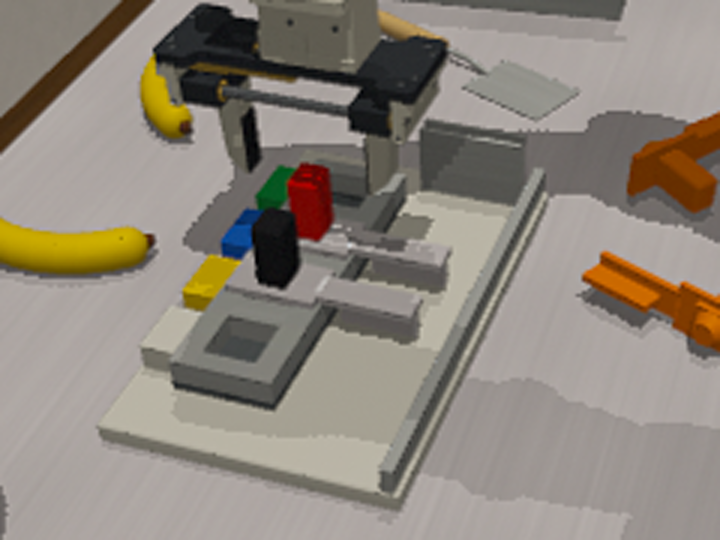

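The side crop shows the fingers at (245,150) and (378,165), on either side of the red knob at (310,200). Continuing down, then closing.

```bash
python3 -m crank '[[0,0,0,0.001,0.001,-0.02,0.0918],[0,0,0,0,0,-0.017,0.0918],[0,0,0,0,0,0,0.0918],[0,0,0,0,0,0,0.0918]]'
python3 -m crank '[[0,0,0,0,0,0,0.035],[0,0,0,0,0,0,0.02],[0,0,0,0,0,0,0.015],[0,0,0,0,0,0,0.015],[0,0,0,0,0,0,0.015]]' 25
python3 -m crank '[[0,0,0,0,0,0,0.015],[0,0,0,0,0,0,0.015]]' 25
```

```text
time_s: 3.08
eef_pos: [0.6157, -0.0708, 0.0598]
tcp_rot: [-0.0, 0.718, 0.696, 0.0]
ft_force: [0.1, 0.3, 0.4]
finger_gap: 0.0918
time_s: 3.7
eef_pos: [0.6155, -0.0709, 0.0597]
tcp_rot: [-0.0, 0.718, 0.696, -0.0]
ft_force: [0.0, -0.2, -0.1]
finger_gap: 0.0468
time_s: 3.95
eef_pos: [0.6155, -0.0709, 0.0597]
tcp_rot: [-0.0, 0.718, 0.696, -0.0]
ft_force: [0.4, -0.9, 0.1]
finger_gap: 0.0263
```

```bash
python3 -m crank '[[0,0,0,0,0,0,0.015],[0,0,0,0,0,0,0.015],[0,0,0,0,0,0,0.015]]' 35
python3 -m crank '[[0,0,0,0,0,0.003,0.015],[0,0,0,0,0,0.007,0.015],[0,0,0,0,0,0.01,0.015],[0,0,0,0,0,0,0.015]]' 35
```

```text
time_s: 4.32
eef_pos: [0.6156, -0.071, 0.0597]
tcp_rot: [0.0, 0.718, 0.696, 0.0]
ft_force: [-0.6, 0.9, 0.2]
finger_gap: 0.0239
time_s: 4.82
eef_pos: [0.6164, -0.0709, 0.081]
tcp_rot: [0.001, 0.718, 0.696, 0.001]
ft_force: [-0.3, -0.2, -1.8]
finger_gap: 0.0238
```

The jaws stopped at 24 mm, the knob's width, and the wrist carries 1.8 N. Lifting the rest of the way straight up.

```bash
python3 -m crank '[[0,0,0,0,0,0.015,0.015],[0,0,0,0,0,0.02,0.015],[0,0,0,0,0,0.01,0.015],[0,0,0,0,0,0,0.015],[0,0,0,0,0,0,0.015]]' 35
python3 - <<'E'
from h import *
print(monitor.get_obs()["eef_pos"])
for n in("side","top"):
    im,d=camera(n);b=(150,110,390,290) if n=="side" else (210,60,450,240)
    cv2.imwrite(f"pics/{n}3.png",cv2.resize(im[b[1]:b[3],b[0]:b[2],::-1],None,fx=3,fy=3,interpolation=cv2.INTER_CUBIC))
E
```

```text
time_s: 5.45
eef_pos: [0.6151, -0.0711, 0.1242]
tcp_rot: [-0.0, 0.718, 0.696, -0.0]
ft_force: [-0.4, -0.4, -2.5]
finger_gap: 0.0237
[ 0.61510074 -0.07106746  0.12418913]
```

View pics/side3.png

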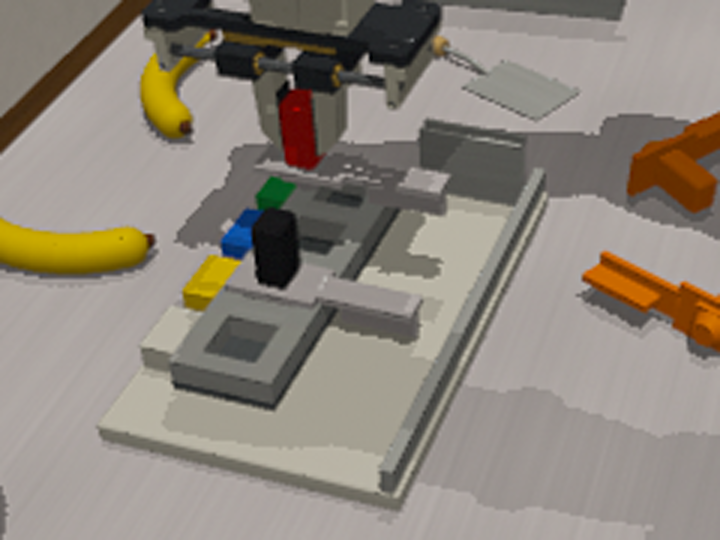

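View pics/top3.png

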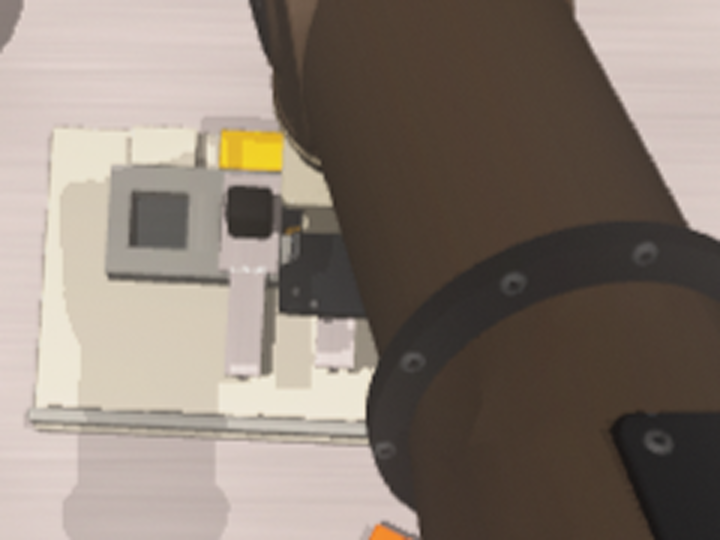

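The side crop shows the stop in hand with the knob at (300,125), level, and its blade still towards the fence at (425,180). The blue notch is empty and the black stop at (275,250) hasn't moved. Carrying it 62–63 mm along the rail.

```bash
python3 -m crank '[[0,0,0,-0.001,-0.03,0,0.015],[0,0,0,-0.001,-0.033,0,0.015],[0,0,0,0,0,0,0.015],[0,0,0,0,0,0,0.015]]' 35
python3 - <<'E'
from h import *
o=monitor.get_obs(); print(o["eef_pos"])
c=get_calibration("wrist");im,d=camera("wrist");cv2.imwrite("pics/w4.png",im[:,:,::-1])
for ce,s,m in blobs(im,"green",(0,0,640,400),60): print("green",ce,s,onplane(c,*ce,.038))
for ce,s,m in blobs(im,"blue",(0,0,640,400),60): print("blue",ce,s,onplane(c,*ce,.038))
im,d=camera("side");b=(150,110,390,290)
cv2.imwrite("pics/side4.png",cv2.resize(im[b[1]:b[3],b[0]:b[2],::-1],None,fx=3,fy=3,interpolation=cv2.INTER_CUBIC))
E
```

```text
time_s: 6.05
eef_pos: [0.6133, -0.1334, 0.1243]
tcp_rot: [-0.001, 0.718, 0.696, 0.0]
ft_force: [0.6, 0.6, -1.3]
finger_gap: 0.0238
[ 0.61331911 -0.13336205  0.1242929 ]
green [383.8357016  198.23534636] [ 369  177   29   48 1126] [ 0.6691741  -0.13185471  0.038     ]
blue [386.42401501 140.90619137] [ 371  117   31   43 1066] [ 0.6700174  -0.08039735  0.038     ]
```

View pics/w4.png

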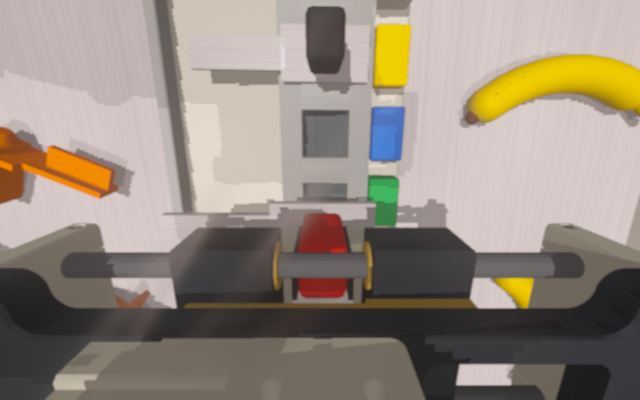

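View pics/side4.png

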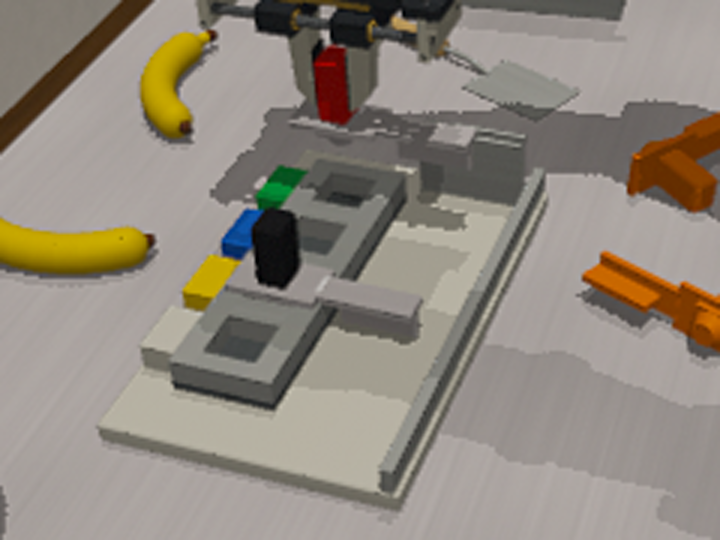

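The wrist view shows the knob centred at (323,255) between the pads, with the green tag at (384,198) level with the notch below it. The side crop shows the stop above the green notch at (345,185). Lowering in stages and watching the force.

```bash
python3 -m crank '[[0,0,0,0,-0.001,-0.02,0.015],[0,0,0,0,0,-0.02,0.015],[0,0,0,0,0,-0.005,0.015],[0,0,0,0,0,0,0.015]]' 35
python3 -m crank '[[0,0,0,0,0,-0.004,0.015],[0,0,0,0,0,-0.004,0.015],[0,0,0,0,0,-0.004,0.015],[0,0,0,0,0,0,0.015]]' 35
```

```text
time_s: 6.65
eef_pos: [0.6137, -0.1342, 0.0799]
tcp_rot: [-0.0, 0.717, 0.697, 0.0]
ft_force: [0.3, -0.1, -2.1]
finger_gap: 0.0238
time_s: 7.15
eef_pos: [0.6132, -0.135, 0.0674]
tcp_rot: [-0.0, 0.718, 0.696, -0.0]
ft_force: [-0.4, 0.3, -2.2]
finger_gap: 0.0237
```

No contact force and about 8 mm left, so the foot is inside the pocket.

```bash
python3 -m crank '[[0,0,0,0,0,-0.004,0.015],[0,0,0,0,0,-0.002,0.015],[0,0,0,0,0,0,0.015]]' 35
python3 -m crank '[[0,0,0,0,0,-0.0015,0.015],[0,0,0,0,0,0,0.015]]' 35
```

```text
time_s: 7.52
eef_pos: [0.6134, -0.1349, 0.0615]
tcp_rot: [-0.0, 0.718, 0.696, -0.0]
ft_force: [0.5, 0.4, -2.6]
finger_gap: 0.0237
time_s: 7.78
eef_pos: [0.6135, -0.1349, 0.0602]
tcp_rot: [0.0, 0.718, 0.696, -0.0]
ft_force: [-0.0, -0.2, -3.3]
finger_gap: 0.0238
```

```bash
python3 -m crank '[[0,0,0,0,0,-0.001,0.015],[0,0,0,0,0,0,0.015]]' 35
python3 -m crank '[[0,0,0,0,0,-0.001,0.015],[0,0,0,0,0,0,0.015]]' 35
```

```text
time_s: 8.02
eef_pos: [0.6137, -0.135, 0.0598]
tcp_rot: [0.0, 0.718, 0.696, 0.0]
ft_force: [-1.8, 0.2, 3.6]
finger_gap: 0.0241
time_s: 8.28
eef_pos: [0.6136, -0.1349, 0.0597]
tcp_rot: [0.0, 0.718, 0.696, 0.0]
ft_force: [-6.5, 1.3, 13.7]
finger_gap: 0.024
```

Contact came at TCP z = 0.0597, the same height as when it was seated at the start, so the flange is on the rail. I'll ease off, open and retreat straight up.

```bash
python3 -m crank '[[0,0,0,0,0,0.001,0.015],[0,0,0,0,0,0,0.05],[0,0,0,0,0,0,0.08],[0,0,0,0,0,0,0.08],[0,0,0,0,0,0,0.08]]' 35
python3 -m crank '[[0,0,0,0,0,0,0.08],[0,0,0,0,0,0,0.08],[0,0,0,0,0,0,0.08]]'
```

```text
time_s: 8.9
eef_pos: [0.6136, -0.135, 0.0591]
tcp_rot: [-0.0, 0.718, 0.696, 0.0]
ft_force: [0.2, 0.5, 0.1]
finger_gap: 0.0594
time_s: 9.28
eef_pos: [0.6136, -0.135, 0.0592]
tcp_rot: [0.0, 0.718, 0.696, 0.0]
ft_force: [0.4, 0.4, 1.1]
finger_gap: 0.0795
```

```bash
python3 -m crank '[[0,0,0,0,0,0.01,0.08],[0,0,0,0,0,0.03,0.08],[0,0,0,0,0,0.05,0.08],[0,0,0,0,0,0.05,0.08],[0,0,0,0,0,0.03,0.08]]'
python3 -m crank '[[0,0,5,-0.04,-0.045,0,0.08],[0,0,-5,-0.04,-0.045,0,0.08],[0,0,0,-0.04,-0.045,0,0.08],[0,0,0,-0.04,-0.045,0,0.08],[0,0,0,-0.04,-0.045,0,0.08]]'
python3 -m crank '[[0,0,0,-0.03,-0.045,0,0.08],[0,0,0,-0.03,-0.045,0,0.08],[0,0,0,-0.03,-0.045,0,0.08],[0,0,0,0,0,0,0.08],[0,0,0,0,0,0,0.08]]'
python3 - <<'E'
from h import *
for n in("side","top"):
    im,d=camera(n);b=(150,110,390,290) if n=="side" else (210,80,410,230)
    np.savez(f"pics/{n}5.npz",im=im,d=d)
    cv2.imwrite(f"pics/{n}5.png",cv2.resize(im[b[1]:b[3],b[0]:b[2],::-1],None,fx=3,fy=3,interpolation=cv2.INTER_CUBIC))
    c=get_calibration(n)
    roi=(220,90,400,220) if n=="top" else (170,130,340,280)
    for ce,s,m in blobs(im,"red",roi,60):
        P=np.array([pt(c,u,v,d[v,u]) for v,u in np.argwhere(cv2.erode(m.astype(np.uint8),np.ones((3,3))))])
        print(n,ce,"z",np.percentile(P[:,2],[5,50,95]).round(4),np.median(P,0).round(4),onplane(c,*ce,.1 if n=="top" else .074).round(4))
    z0=np.load(f"pics/{n}0.npz")["im"]; 
    def blk(i): 
        g=i.max(2); x0,y0,x1,y1=(280,115,308,145) if n=="top" else (230,175,255,210); v,u=np.nonzero(g[y0:y1,x0:x1]<45); return u.mean()+x0,v.mean()+y0,len(u)
    print("black before/after",blk(z0),blk(im))
E
```

```text
time_s: 9.9
eef_pos: [0.6144, -0.1347, 0.233]
tcp_rot: [0.002, 0.718, 0.696, 0.001]
ft_force: [0.2, -0.4, -0.3]
finger_gap: 0.0798
time_s: 10.52
eef_pos: [0.4122, -0.3612, 0.2302]
tcp_rot: [0.001, 0.718, 0.696, 0.0]
ft_force: [0.2, 0.2, 0.1]
finger_gap: 0.0799
time_s: 11.15
eef_pos: [0.3241, -0.4944, 0.2297]
tcp_rot: [0.0, 0.718, 0.696, 0.0]
ft_force: [0.1, 0.5, -0.3]
finger_gap: 0.0798
side [263.98892989 161.35793358] z [0.0605 0.0846 0.1008] [ 0.6075 -0.1204  0.0846] [ 0.6137 -0.136   0.074 ]
black before/after (np.float64(241.48170731707316), np.float64(192.03658536585365), 328) (np.float64(241.54380664652567), np.float64(191.98489425981873), 331)
top [355.14619883 131.39766082] z [0.097  0.0994 0.1017] [ 0.6107 -0.1342  0.0994] [ 0.6101 -0.1344  0.1   ]
black before/after (np.float64(293.12745098039215), np.float64(133.2058823529412), 102) (np.float64(293.21794871794873), np.float64(134.7948717948718), 78)
```

View pics/side5.png

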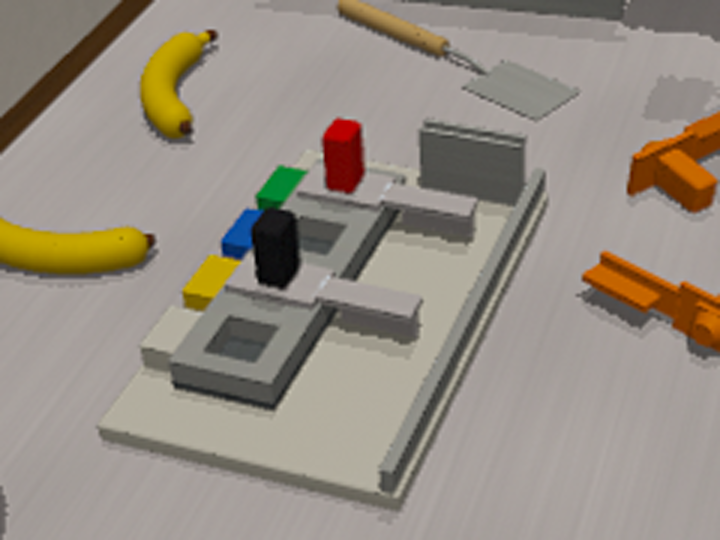

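View pics/top5.png

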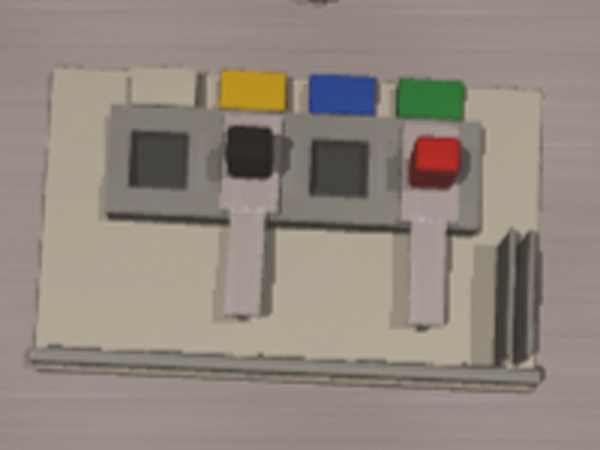

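The red stop sits at top crop (435,165) beside the green tag, and its blade lies over the board parallel to the black one's. Knob top z is 0.0994–0.101 m against 0.100 expected, and the side crop shows the flange flush on the rail. The robot is clear, so I'm handing in.

```bash
python3 -c "
from workcell import r
print(r.close_job())"
```

```text
the job is handed in; nothing more can be done
None
```

The red-knob stop is now in the green-tagged notch, fully down, and the job was handed in at about 11.3 s. I lifted it straight up out of the blue notch, carried it 63 mm along the rail and lowered it in the grip, releasing only after contact at the original seated height (TCP z 0.0597 m).

**Seating:** the knob's top measured 0.099–0.101 m against 0.100 m expected. The stop is level, and its blade lies over the board the same way as before.

**Forces:** the highest force reading was about 15 N, when I pressed it onto the rail.

**Black stop:** in the side view its position is the same to within 0.1 px. The top-view check disagreed by 1.6 px in row, with a different number of dark pixels. I put that down to changed shadow and lighting, because the picture itself shows it unmoved.

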